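Check-weigh a carton and tip it into the order tote

ROBOT

A 7-joint arm with a two-finger parallel gripper is mounted at the origin on the work surface. World frame = base frame: x ahead of the robot, y to its left, z up, the work surface at z = 0. Lengths are in m, angles in degrees, forces in N, time in s.
With the tool pointing down it reaches from about 0.425 to 0.875 m from the base axis. Payload 4.7 kg.
Tool frame: the origin (TCP) lies where the fingers leave the gripper's body, on its centre line; the fingertips stand 70 mm ahead of it and the grasp point (between the pads) lies 51 mm ahead of it (env.tip_reach is the distance from the TCP to the fingertips, in m); z points along the fingers, x is the direction in which the jaws open and shut, and the axes are right-handed (so a half turn about z gives the same grasp; the last joint's range is limited). The gripper opens to 87 mm and grips with 3 to 60 N. Pads are 19 mm wide; open, the fingers measure 117 mm over their backs; the gripper's body (75 mm by 190 mm) begins 51 mm behind the grasp point.
Start: joints at [-75.338, 18.392, -4.016, 83.108, 1.295, 78.541, -3.26], TCP at [0.156, 0.631, 0.292] pointing down, gripper open.
Joint ranges: [-163.93, 163.93], [-17.29, 119.83], [-79.2, 71.16], [3.27, 140.29], [-89.18, 269.18], [5.43, 117.66], [-154.24, 154.24]. Speed limits (degrees/s): [147.25, 147.25, 180, 180, 180, 180, 180].

INTERFACE

Orientations are given as [roll, pitch, yaw] about the fixed x, y, z axes, in that order (R = Rz(yaw) Ry(pitch) Rx(roll)).
In Python, from cell import env, optics, order gives the robot as it stands.
- The arm moves only by the shell command python3 -m creep 'ROWS' [FORCE]. ROWS is JSON, a list of rows, each a list of 7 numbers: the shift along the tool's x, y, z in cm, then the turn, a rotation vector about the tool's x, y, z in rad, then the opening, from 0 (shut) to 1 (fully open). A call has 1 to 20 rows; each row shifts and turns the pose as measured when the row begins, along the tool's axes as they then stand; what a row does not reach is not made up. A row lasts 1/10 s, in which the tool goes at most 50 mm and 8.59 degrees, less where a joint would pass 70% of its speed; a pose out of reach is approached as far as the arm can. A call with a gripper value outside its range is refused whole. The fingers move at their own pace and stop on an object; FORCE is the grip in N (left out, the last holds). Time passes only in rows, so rows that do not move let the fingers close. It gives the time, the measured TCP pose, the force and the opening at its end, in the units of the state.
- env.get_obs(): the state, without advancing time (a new reading comes with each control period).
- optics.read_camera(name): name is "scene" or "top"; returns a dict with "frame" (384x512x3 uint8, blue, green, red), "z_map" (384x512 float32, m along the optical axis (not along the pixel's ray), 0 where there is no reading), "fx", "fy", "cx", "cy" (pixels), "R" (3x3) and "t" (3): a world point X has camera coordinates R X + t. Camera axes: x right, y down, z forward; pixel columns grow to the right and rows downward; lengths in m; the calibration is good to about 2 mm. A picture is of the moment at which its call begins.
- order.sign_off(): hands the job in, once; it reports no verdict.
The state is a dict: "time_s": time; "qpos": joint angles; "joint_velocities": joint speeds; "effort": joint torques, N m; "tool_pos": TCP position; "tool_rot": TCP orientation; "force": force on the tool from outside, world axes, zero at the start; "wrist_torque": the same for the moment, N m; "grip_width": finger opening in m.
Only numpy, scipy, OpenCV 4.12 (cv2) and the standard library are available. Lean on these libraries where they do the work, as an engineer would, in place of code of your own. Each camera call takes 0.05 s, during which the arm holds its last target. There are 200 camera calls.

TASK

Take the brown carton out of the picking rack, lay it flat and lengthways in the tipping pan of the check scale and let go so that it is weighed. Push the pan right over past its catch so that the carton slides down the chute into the blue tote, then ease the empty pan back upright, never letting it drop, until it is home behind its catch. Leave the other cartons, the oil bottle and the brake disc where they are.

Things in the scene. Friction and masses are not known exactly. Their poses are not given: they have to be found in the camera images.
- carton: Plain brown carton to send, 150 x 36 x 64 mm, 0.26 to 0.5 kg, rigid; pale tape band, white label. Origin at its centre; x along the 150 mm, y through the 36 mm thickness, z along the 64 mm. In the rack it stands on a long edge (z up): graspable only across y. Flat, y is vertical and only z is graspable, so put it down between: leaned over 30 deg on a long edge it falls flat.
- white_carton: White carton, same size and axes (origin at its centre), standing in the same rack. Leave it alone.
- red_carton: Red carton, same size and axes (origin at its centre), standing in the same rack. Leave it alone.
- rack: Low white picking rack fixed to the bench, 190 (x) x 280 (y) mm, floor 10 mm up, origin under its centre. Three slots 84 mm apart along y, each between ribs that run along x, 40 mm apart and 10 mm high; a carton stands in each, in any order, 74 mm high over the bench, 48 mm clear between neighbours. End plates 55 mm high at y = +-139 mm.
- mat: Black rubber counter mat fixed to the bench between robot and scale, 200 (x) x 240 (y) mm, 3 mm thick, empty: clear space to set the carton down. Origin under its centre.
- skip (a joint): Pan angle, rad: 0 upright (floor level), 1.22 dumped against its stop; grows as it tips to the chute. A sprung catch holds 0: about 9 N at the bar along its arc frees it (past 0.12 it is free). Coming back it rests on the catch at 0.2 to 0.25 and needs about 5 N more to snap home. Top-heavy: empty it falls back below about 0.8, over above that, and stays dumped by itself.
- hinge (a point): Middle of the pan's hinge axis, 190 mm above the bench; it never moves. Axes turn with the pan: x along the hinge, y to the pan's rear wall, z up when upright. Tipping turns it about +x (the rear rises); chute and tote lie on the -y side. Uprights at x = +-83 mm end 18 mm above the axis, below the pan's floor top.
- pan (a point): Centre of the carton's place on the pan's floor surface, 12 mm behind and 20 mm above the hinge axis; axes as for the hinge. The carton's length goes along y. The floor is 80 mm wide and runs from an open lip 102 mm in front of here to the rear wall 86 mm behind, 48 mm high. Cheeks flare out at 45 deg from the floor's edges to 25 mm high.
- bar (a point): Middle of the pan's red bar handle: round, 14 mm thick, 104 mm long along x (the hinge direction), on a leg at each end over the rear wall; 35 mm clear for a finger between bar and wall. Upright it is 104 mm behind and 110 mm above the hinge axis (300 mm over the bench), so it swings on a 151 mm radius; dumped, 68 mm in front and 135 mm above the axis.
- tote_in (a point): Centre of the inner floor of the blue order tote at the chute's foot, 6 mm above the bench. Inside 176 (x) by 256 mm (y), walls 75 mm high, lower under the chute. Fixed to the scale. x along the hinge, y towards the chute.
- oil: Yellow oil bottle, 72 mm thick, 160 mm tall, standing on the bench; origin under its centre. Leave it alone.
- disc: Dark steel brake disc, 150 mm across, 30 mm high, lying on the bench; origin under its centre. Leave it alone.
Mind the look-alikes: they are no part of the job. Of the things like the carton, leave any that is green; of the rest the smaller one is meant.

How it is judged (in metres and radians):
On the way, in this order (a step that is already met when the one before it is completed fails the run):
1. the carton lies flat and lengthways in the upright pan, let go and at rest (value of joint skip below 0.04 rad and angle between the y axis of carton and the z axis of pan, either way round below 0.1 rad and angle between the x axis of carton and the y axis of pan, either way round below 0.2 rad and x of carton in the frame of pan between -0.025 and 0.025 m and y of carton in the frame of pan between -0.035 and 0.02 m and z of carton in the frame of pan between 0.012 and 0.025 m and contact force between the fingers and carton below 0.1 N and linear speed of carton below 0.02 m/s), for 0.4 s.
2. the pan is tipped right over and the carton has slid into the tote (value of joint skip above 1.05 rad and x of carton in the frame of tote_in between -0.09 and 0.09 m and y of carton in the frame of tote_in between -0.13 and 0.1 m and z of carton in the frame of tote_in below 0.05 m), for 0.2 s.
At the end, for the whole second after the job is handed in: The pan is back upright behind its catch (within 0.04 rad of level, still), the brown carton lies at rest inside the blue tote (its centre within the tote's walls and less than 50 mm above the tote's floor), and the other cartons, the bottle and the disc are within 20 mm of where they stood (value of joint skip below 0.04 rad and velocity of joint skip below 0.05 rad/s and x of carton in the frame of tote_in between -0.09 and 0.09 m and y of carton in the frame of tote_in between -0.13 and 0.1 m and z of carton in the frame of tote_in below 0.05 m and linear speed of carton below 0.02 m/s and distance of each of white_carton, red_carton, oil, disc from where it was at the start of the episode below 0.02 m); the robot touches nothing.
It fails at once if the pan drops back: it returns faster than 2 rad/s anywhere between 0.7 and 0.28 rad (value of joint skip between 0.28 and 0.7 rad and velocity of joint skip below -2 rad/s).
It fails at once if another carton, the bottle or the disc is moved by more than 20 mm (distance of any of white_carton, red_carton, oil, disc from where it was at the start of the episode above 0.02 m).
It also fails if it takes over 72 s, if anything falls off the work surface, if the arm or the gripper's body presses on something with over 40 N, if the wrist force passes 120 N, or if a joint passes its speed limit or range.

## Working session

There is one attempt and no reset: what is moved stays moved. The work goes in short steps, Python scripts to look and compute and a shell command to move; the robot and the scene stay as the last step left them, time stands still between calls to the robot, and variables do not carry over. Pictures are saved under pics/ and viewed, on a budget of 10 in all, crops included, one or two more only if the job needs it, and the job is handed in when it is done.

```bash
ls; mkdir -p pics
python3 - <<'E'
from cell import env, optics
import cv2,numpy as np
o=env.get_obs();print({k:np.round(v,3).tolist() for k,v in o.items()})
for n in("scene","top"):
    c=optics.read_camera(n);cv2.imwrite(f"pics/{n}0.png",c["frame"]);np.savez(f"{n}0.npz",**c)
    print(n,c["fx"],c["cx"],c["cy"],np.round(c["R"],3).tolist(),np.round(-c["R"].T@c["t"],3))
E
```

```text
pics
{'time_s': 0.0, 'qpos': [-75.341, 18.44, -4.016, 83.174, 1.294, 78.542, -3.261], 'joint_velocities': [-0.029, 0.025, -0.015, 0.012, -0.053, -0.069, 0.023], 'effort': [-0.0, -49.127, -0.404, -31.253, -0.064, 0.044, 0.0], 'tool_pos': [0.156, 0.631, 0.291], 'tool_rot': [179.995, 0.111, 76.15], 'force': [0.693, 0.944, -0.011], 'wrist_torque': [0.017, 0.009, 0.006], 'grip_width': 0.087}
scene 451.67865835892223 254.15923488912978 188.7442298883453 [[-0.41, 0.912, 0.007], [0.682, 0.311, -0.662], [-0.606, -0.267, -0.749]] [1.386 0.449 1.335]
top 472.1825544140109 253.6590711467622 195.89488625496318 [[0.01, -1.0, 0.023], [-0.991, -0.013, -0.137], [0.137, -0.022, -0.99]] [0.29  0.073 1.498]
```

View pics/scene0.png

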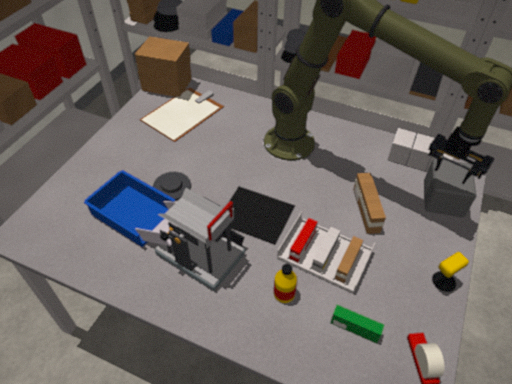

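View pics/top0.png

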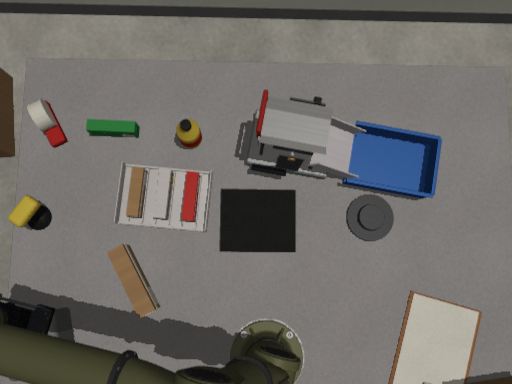

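Three things resemble the carton. They are the brown one in the rack (scene 349,258; top 136,192), a larger brown one outside it (scene 368,200; top 132,280), and a green one (scene 357,323; top 112,128). The one in the rack is not green and is the smaller, so it fits. I'll measure and make a crop to confirm.

```bash
cat > h.py <<'E'
import numpy as np,cv2
def pts(c):
    z=c["z_map"].astype(float);v,u=np.mgrid[:z.shape[0],:z.shape[1]]
    P=np.stack([(u-c["cx"])/c["fx"]*z,(v-c["cy"])/c["fy"]*z,z],-1)-c["t"]
    P=P@c["R"];P[z==0]=np.nan;return P   # R^T (Xc-t)
def hsv(c): return cv2.cvtColor(c["frame"],cv2.COLOR_BGR2HSV)
def rect(P,n,m):
    Q=P[m];
    if len(Q)<4: print(n,len(Q));return
    r=cv2.minAreaRect((Q[:,:2]*1000).astype(np.float32))
    print(n,len(Q),"mm c",np.round(r[0],1),"size",np.round(r[1],1),"ang",round(r[2],1),"z med",round(np.median(Q[:,2])*1000,1),"zrange",np.round(np.percentile(Q[:,2],[2,98])*1000,1))
def big(m):
    n,l,s,_=cv2.connectedComponentsWithStats(m.astype(np.uint8));return l==1+np.argmax(s[1:,4])
E
python3 - <<'E'
from h import *
for n in("top","scene"):
    c=dict(np.load(n+"0.npz"));P=pts(c);H=hsv(c);h,s,v=H[...,0],H[...,1],H[...,2];x,y,z=P[...,0],P[...,1],P[...,2]
    print(n)
    brown=(h>8)&(h<22)&(s>70)&(v>60);red=((h<6)|(h>174))&(s>120);blue=(h>105)&(h<125)&(s>120)
    bench=(x>.2)&(x<1)
    for zz,lab in((0.06,"brown>60"),):
        m=brown&bench&(z>zz)&(z<.09)
        k,l,st,_=cv2.connectedComponentsWithStats(m.astype(np.uint8))
        for i in range(1,k):
            if st[i,4]>60: print(st[i]);rect(P,lab,l==i)
    m=red&bench
    rect(P,"red carton",big(m&(z>.06)&(z<.085)));rect(P,"bar",big(m&(z>.285)&(z<.32)))
    rect(P,"mat",big((v<40)&(z<.015)&bench&(abs(y)<.3)))
    rect(P,"blue rim",blue&(z>.07)&(z<.09));rect(P,"blue floor",blue&(z<.02)&(z>-.01))
    w=(v>120)&(s<50)&bench
    rect(P,"rack/white low",big(w&(y>.15)&(z<.062)&(z>.004)))
    rect(P,"white top",big(w&(y>.15)&(z<.085)&(z>.066)))
    rect(P,"pan floor",big((z>.2)&(z<.22)&bench&(abs(y)<.4)&(s<60)));rect(P,"pan all",(z>.2)&(z<.29)&bench&(y<.2)&(y>-.3)&(s<60))
    yl=(h>22)&(h<35)&(s>150)&bench; rect(P,"oil",big(yl)); rect(P,"green",big((h>45)&(h<75)&(s>120)))
c=dict(np.load("scene0.npz"))["frame"][150:350,300:500];cv2.imwrite("pics/crop.png",cv2.resize(c,None,fx=3,fy=3,interpolation=2))
a=dict(np.load("top0.npz"))["frame"][80:210,230:450];cv2.imwrite("pics/pan.png",cv2.resize(a,None,fx=3,fy=3,interpolation=2))
E
```

```text
top
[126 167  19  49 608]
brown>60 608 mm c [498.  403.7] size [ 36.9 149.1] ang 85.2 z med 73.4 zrange [62.4 79.5]
red carton 593 mm c [485.8 237.5] size [ 36.6 146.7] ang 85.4 z med 73.5 zrange [65.8 80. ]
bar 202 mm c [681.4  28. ] size [ 12.7 114.5] ang 79.6 z med 305.9 zrange [299.7 311.1]
mat 4550 mm c [419.7  28.5] size [195.7 235.2] ang 0.4 z med 3.0 zrange [-3.8  9.9]
blue rim 856 mm c [ 608.4 -392.6] size [273.2 196.7] ang 80.3 z med 78.1 zrange [71.1 85.4]
blue floor 3831 mm c [ 607.  -407.7] size [300.7 184.3] ang 80.0 z med 6.7 zrange [-0.1 15.9]
rack/white low 2659 mm c [494.  319.8] size [279.2 203.6] ang 85.9 z med 11.1 zrange [ 4.7 53.5]
white top 595 mm c [493.7 321.9] size [ 36.9 150.2] ang 85.2 z med 73.7 zrange [68.  80.2]
pan floor 2275 mm c [668.4 -70.4] size [188.  107.7] ang 79.9 z med 210.7 zrange [205.1 219. ]
pan all 3356 mm c [673.5 -69.8] size [191.5 187.9] ang 79.6 z med 212.0 zrange [204.3 236.2]
oil 571 mm c [428.6 710.2] size [48.2 88.4] ang 54.5 z med 130.1 zrange [ 35.9 136.6]
green 725 mm c [704.6 489.8] size [150.   35.6] ang 87.4 z med nan zrang
[... 535 characters left out ...]
.7] size [274.4 204.2] ang 81.1 z med 78.6 zrange [70.8 84.9]
blue floor 2083 mm c [573.3 115.2] size [ 240.2 1291.4] ang 4.2 z med 7.9 zrange [ 1.3 18.2]
rack/white low 1782 mm c [460.3 332.7] size [290.8 281.7] ang 83.5 z med 13.2 zrange [ 4.9 55.6]
white top 422 mm c [490.2 325.2] size [ 36.8 158. ] ang 85.7 z med 75.8 zrange [68.8 81.5]
pan floor 1123 mm c [658.9 -79.5] size [166.6 106.2] ang 81.1 z med 211.9 zrange [206.5 219.1]
pan all 2160 mm c [673.5 -65.6] size [199.4 193. ] ang 82.3 z med 213.9 zrange [205.4 257. ]
oil 432 mm c [431.3 713.7] size [53.1 87.9] ang 62.2 z med 132.7 zrange [ 49.  139.6]
green 893 mm c [705.5 494. ] size [146.2  38.5] ang 88.0 z med nan zrange [nan nan]
```

View pics/crop.png

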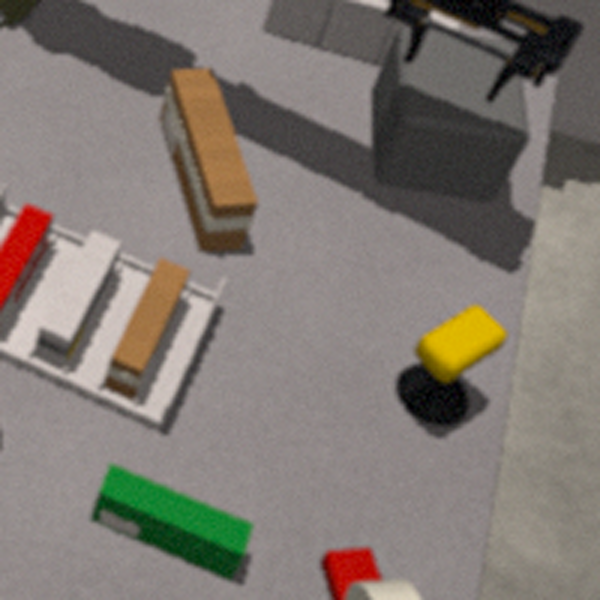

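View pics/pan.png

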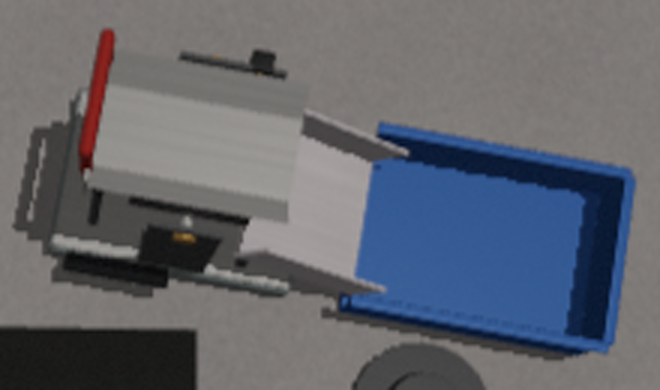

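The crop shows the small brown carton in the rack (crop 150,315). It measures 36.9 x 149 mm, against about 45 x 162 mm for the look-alike at crop (210,155). The pan crop shows the red bar at (98,100), with the pan opening towards the chute and the tote to its right. The measured heights agree: carton top 74 mm, floor 210 mm, bar top 306 mm.

```bash
cat > d.py <<'E'
# python3 d.py x y z(mm) roll pitch yaw : remaining shift (cm) and turn in tool axes
import sys,numpy as np
from scipy.spatial.transform import Rotation as Ro
from cell import env
o=env.get_obs();a=list(map(float,sys.argv[1:]))
R=Ro.from_euler("xyz",o["tool_rot"],degrees=True);T=Ro.from_euler("xyz",a[3:],degrees=True)
dp=np.array(a[:3])/1000-o["tool_pos"]
print("t",round(o["time_s"],2),"pos",np.round(o["tool_pos"],4),"rot",np.round(o["tool_rot"],1),"F",np.round(o["force"],1),"w",round(o["grip_width"],4))
rv=(R.inv()*T).as_rotvec()
print("now-axes shift cm",np.round(R.inv().apply(dp)*100,2),"| turn",np.round(rv,3),"| after turn shift",np.round(T.inv().apply(dp)*100,2))
E
python3 d.py 497.5 405.6 250 180 0 85.3
```

```text
t 0.1 pos [0.1556 0.6307 0.2913] rot [1.80e+02 1.00e-01 7.61e+01] F [-0.4 -0.5 -0.7] w 0.087
now-axes shift cm [-13.66  38.58   4.16] | turn [-0.     0.002 -0.16 ] | after turn shift [-19.63  35.92   4.13]
```

```bash
python3 -m creep '[[0,0,0,0,0,-0.08,0.7],[0,0,0,0,0,-0.08,0.7],[-1.6,3,0.3,0,0,0,0.7],[-1.6,3,0.3,0,0,0,0.7],[-1.6,3,0.3,0,0,0,0.7],[-1.6,3,0.3,0,0,0,0.7],[-1.6,3,0.3,0,0,0,0.7],[-1.6,3,0.3,0,0,0,0.7],[-1.6,3,0.3,0,0,0,0.7],[-1.6,3,0.3,0,0,0,0.7],[-1.6,3,0.3,0,0,0,0.7],[-1.6,3,0.3,0,0,0,0.7],[0,0,0,0,0,0,0.7]]' 30; python3 d.py 497.5 405.6 200 180 0 85.3
```

```text
time_s: 1.4
tool_pos: [0.4502, 0.4399, 0.2514]
tool_rot: [-179.6, 0.8, 86.0]
force: [0.9, -0.7, -0.2]
grip_width: 0.061
t 1.4 pos [0.4502 0.4399 0.2514] rot [-179.6    0.8   86. ] F [ 0.9 -0.7 -0.2] w 0.061
now-axes shift cm [-3.03  4.99  5.15] | turn [-0.006  0.014  0.013] | after turn shift [-3.04  5.    5.14]
```

```bash
python3 -m creep '[[-1.5,2.5,1,0,0.01,0.01,0.7],[-1.5,2.5,2,0,0,0,0.7],[0,0,2,0,0,0,0.7],[0,0,0,0,0,0,0.7]]'; python3 d.py 497.5 405.6 114 180 0 85.3
```

```text
time_s: 1.8
tool_pos: [0.498, 0.4052, 0.1986]
tool_rot: [-179.5, 0.2, 85.4]
force: [-0.9, -0.6, -0.0]
grip_width: 0.0611
t 1.8 pos [0.498  0.4052 0.1986] rot [-179.5    0.2   85.4] F [-0.9 -0.6 -0. ] w 0.0611
now-axes shift cm [0.06 0.02 8.46] | turn [-0.009  0.004  0.002] | after turn shift [ 0.03 -0.06  8.46]
```

```bash
python3 -m creep '[[0,0,2,-0.008,0,0,0.7],[0,0,2,0,0,0,0.7],[0,0,2,0,0,0,0.7],[0,0,1.5,0,0,0,0.7],[0,0,1,0,0,0,0.7],[0,0,0,0,0,0,0.7]]'; python3 d.py 497.5 405.6 113 180 0 85.3
python3 -m creep '[[0,0,0,0,0,0,0.4],[0,0,0,0,0,0,0.36],[0,0,0,0,0,0,0.2],[0,0,0,0,0,0,0.2],[0,0,0,0,0,0,0.2]]' 30; python3 d.py 497.5 405.6 250 180 0 85.3
```

```text
time_s: 2.4
tool_pos: [0.4955, 0.4101, 0.1145]
tool_rot: [180.0, -0.0, 85.8]
force: [-0.3, -0.1, 0.3]
grip_width: 0.0607
t 2.4 pos [0.4955 0.4101 0.1145] rot [180.   -0.   85.8] F [-0.3 -0.1  0.3] w 0.0607
now-axes shift cm [-0.43  0.23  0.15] | turn [ 0.    -0.     0.008] | after turn shift [-0.43  0.24  0.15]
time_s: 2.9
tool_pos: [0.4966, 0.4098, 0.1175]
tool_rot: [179.9, -0.0, 85.7]
force: [-0.2, -0.5, -3.5]
grip_width: 0.0359
t 2.9 pos [0.4966 0.4098 0.1175] rot [179.9  -0.   85.7] F [-0.2 -0.5 -3.5] w 0.0359
now-axes shift cm [ -0.4    0.16 -13.25] | turn [ 0.002 -0.001  0.007] | after turn shift [ -0.41   0.13 -13.25]
```

```bash
python3 -m creep '[[0,0,-1,0,0,0,0.2],[0,0,-2,0,0,0,0.2],[0,0,-3,0,0,0,0.2],[0,0,-3,0,0,0,0.2],[0,0,-3,0,0,0,0.2],[0,0,-1,0,0,0,0.2],[0,0,0,0,0,0,0.2],[0,0,0,0,0,0,0.2]]'; python3 d.py 450 60 250 180 0 88
python3 - <<'E'
from h import *
from cell import optics
for n in("top","scene"):
    c=optics.read_camera(n);P=pts(c);H=hsv(c);h,s,v=H[...,0],H[...,1],H[...,2];z=P[...,2]
    b=(h>8)&(h<22)&(s>70)&(v>60)&(P[...,0]>.38)&(P[...,0]<.6)&(P[...,1]>.3)
    rect(P,n+" brown",b&(z>.02)&(z<.25))
    rect(P,n+" white",big((v>120)&(s<50)&(P[...,1]>.2)&(z<.085)&(z>.066)))
    if n=="scene": cv2.imwrite("pics/lift.png",cv2.resize(c["frame"][100:300,250:450],None,fx=3,fy=3))
E
```

```text
time_s: 3.7
tool_pos: [0.4934, 0.4103, 0.2486]
tool_rot: [-179.8, 0.1, 85.8]
force: [0.5, -0.5, -4.1]
grip_width: 0.0359
t 3.7 pos [0.4934 0.4103 0.2486] rot [-1.798e+02  1.000e-01  8.580e+01] F [ 0.5 -0.5 -4.1] w 0.0359
now-axes shift cm [-35.25  -1.78  -0.07] | turn [-0.004  0.002 -0.038] | after turn shift [-35.16  -3.11  -0.14]
top brown 70 mm c [524.8 543.6] size [ 29.7 328.7] ang 12.6 z med 203.9 zrange [144.1 209.5]
top white 592 mm c [493.6 321.9] size [ 37.7 149.8] ang 85.0 z med 73.6 zrange [67.6 80.4]
scene brown 429 mm c [469.6 538.1] size [112.6 446.3] ang 19.8 z med 205.7 zrange [115.9 211.9]
scene white 427 mm c [491. 325.] size [ 36.8 154.3] ang 85.4 z med 75.9 zrange [68.9 81.6]
```

View pics/lift.png

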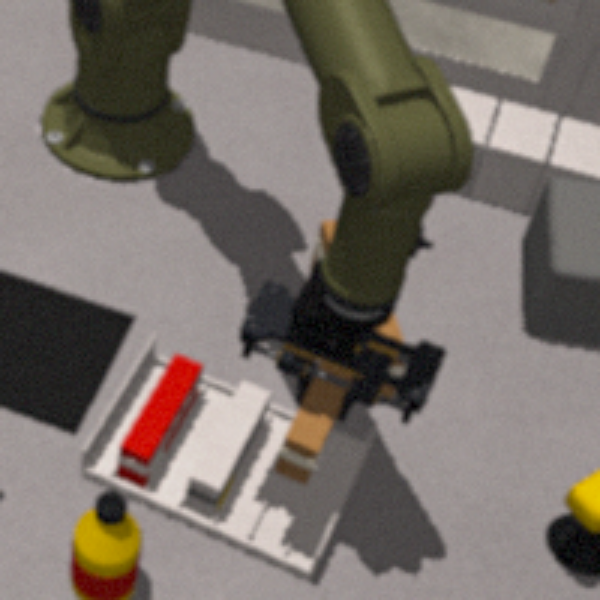

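Picture: the carton hangs level in the fingers (around 320,430). The white and red cartons are still in the rack and measure unmoved. Next I move over the mat, tilt and lower.

```bash
python3 -m creep '[[-1.5,0,0,0,0,-0.04,0.2],[-3,-0.3,0,0,0,-0.03,0.2],[-4,-0.4,0,0,0,0,0.2],[-4,-0.4,0,0,0,0,0.2],[-4,-0.4,0,0,0,0,0.2],[-4,-0.4,0,0,0,0,0.2],[-4,-0.4,0,0,0,0,0.2],[-4,-0.4,0,0,0,0,0.2],[-4,-0.4,0,0,0,0,0.2],[-4,-0.4,0,0,0,0,0.2],[-2.5,-0.3,0,0,0,0,0.2],[-1,0,0,0,0,0,0.2],[0,0,0,0,0,0,0.2]]'; python3 d.py 450 10 200 180 0 90
```

```text
time_s: 5.1
tool_pos: [0.4427, -0.0062, 0.2311]
tool_rot: [-178.2, 0.8, 90.2]
force: [0.6, 1.0, -3.9]
grip_width: 0.0361
t 5.1 pos [ 0.4427 -0.0062  0.2311] rot [-178.2    0.8   90.2] F [ 0.6  1.  -3.9] w 0.0361
now-axes shift cm [1.66 0.84 3.06] | turn [-0.032  0.013  0.003] | after turn shift [1.62 0.73 3.11]
```

```bash
python3 -m creep '[[0.8,0.4,0,-0.03,0.12,0,0.2],[0.8,0.4,0,0,0.12,0,0.2],[0,0,0,0,0.12,0,0.2],[0,0,0,0,0.12,0,0.2],[0,0,0,0,0.12,0,0.2],[0,0,0,0,0.06,0,0.2],[0,0,0,0,0,0,0.2],[0,0,0,0,0,0,0.2]]'
python3 - <<'E'
from scipy.spatial.transform import Rotation as R
print((R.from_euler("xyz",[180,0,90],degrees=True)*R.from_rotvec([0,.663,0])).as_euler("xyz",degrees=True))
E
python3 d.py 450 10 100 180 -38 90
```

```text
time_s: 5.9
tool_pos: [0.4528, 0.0232, 0.2278]
tool_rot: [-179.8, -38.0, 91.2]
force: [-0.6, -0.4, -4.1]
grip_width: 0.0363
[180.         -37.98710182  90.        ]
t 5.9 pos [0.4528 0.0232 0.2278] rot [-179.8  -38.    91.2] F [-0.6 -0.4 -4.1] w 0.0363
now-axes shift cm [-8.91 -0.27  9.25] | turn [-0.016 -0.001  0.016] | after turn shift [-8.91 -0.28  9.25]
```

```bash
python3 -m creep '[[-1.8,0,1.8,-0.01,0,0.01,0.2],[-1.8,0,1.8,0,0,0,0.2],[-1.8,0,1.8,0,0,0,0.2],[-1.8,0,1.8,0,0,0,0.2],[-1,0,1.2,0,0,0,0.2],[-0.2,0,0.2,0,0,0,0.2],[0,0,0,0,0,0,0.2]]'; python3 d.py 450 10 97 180 -38 90
```

```text
time_s: 6.6
tool_pos: [0.4573, 0.0187, 0.1065]
tool_rot: [179.5, -37.4, 92.1]
force: [-1.1, 0.5, -4.5]
grip_width: 0.036
t 6.6 pos [0.4573 0.0187 0.1065] rot [179.5 -37.4  92.1] F [-1.1  0.5 -4.5] w 0.036
now-axes shift cm [-1.25 -0.77  0.23] | turn [-0.013  0.01   0.028] | after turn shift [-1.27 -0.73  0.21]
```

```bash
python3 -m creep '[[-0.3,-0.2,0.4,-0.01,0.01,0.02,0.2],[-0.2,-0.2,0.3,0,0,0,0.2],[-0.1,0,0.1,0,0,0,0.2],[0,0,0,0,0,0,0.2]]'; python3 d.py 450 10 97 180 -38 90
```

```text
time_s: 7.0
tool_pos: [0.455, 0.0201, 0.099]
tool_rot: [179.4, -38.1, 90.9]
force: [-0.6, -0.3, -3.5]
grip_width: 0.0359
t 7.0 pos [0.455  0.0201 0.099 ] rot [179.4 -38.1  90.9] F [-0.6 -0.3 -3.5] w 0.0359
now-axes shift cm [-0.91 -0.51 -0.47] | turn [ 0.001 -0.001  0.012] | after turn shift [-0.92 -0.5  -0.47]
```

```bash
python3 -m creep '[[-0.15,0,0.2,0,0,0.01,0.2],[-0.1,0,0.1,0,0,0,0.2],[0,0,0,0,0,0,0.2]]'; python3 d.py 450 10 97 180 -38 90
```

```text
time_s: 7.3
tool_pos: [0.4558, 0.0197, 0.0986]
tool_rot: [179.7, -38.4, 90.3]
force: [-0.1, -0.7, -4.9]
grip_width: 0.0359
t 7.3 pos [0.4558 0.0197 0.0986] rot [179.7 -38.4  90.3] F [-0.1 -0.7 -4.9] w 0.0359
now-axes shift cm [-0.86 -0.58 -0.48] | turn [ 0.003 -0.006  0.004] | after turn shift [-0.87 -0.58 -0.47]
```

```bash
python3 -m creep '[[-0.3,0,0.4,0,0,0,0.2],[-0.2,0,0.2,0,0,0,0.2]]'; python3 d.py 450 10 97 180 -38 90
```

```text
time_s: 7.5
tool_pos: [0.4564, 0.0183, 0.0969]
tool_rot: [179.5, -38.9, 90.4]
force: [-8.1, -4.6, 12.4]
grip_width: 0.0362
t 7.5 pos [0.4564 0.0183 0.0969] rot [179.5 -38.9  90.4] F [-8.1 -4.6 12.4] w 0.0362
now-axes shift cm [-0.64 -0.64 -0.53] | turn [ 0.004 -0.016  0.005] | after turn shift [-0.65 -0.64 -0.51]
```

```bash
python3 -m creep '[[0,0,0,0,0,0,0.6],[0,0,0,0,0,0,0.6],[0,0,0,0,0,0,0.6],[0,0,-1,0,0,0,0.6],[0,0,-1.5,0,0,0,0.6],[0,0,-2,0,0,0,0.6],[0,0,-3,0,0,0,0.6],[0,0,-4,0,0,0,0.6],[0,0,-4,0,0,0,0.6],[0,0,0,0,-0.12,0,0.9],[0,0,0,0,-0.12,0,0.9],[0,0,0,0,-0.12,0,0.9],[0,0,0,0,-0.12,0,0.9],[0,0,0,0,-0.12,0,0.9],[0,0,0,0,-0.07,0,0.9],[0,0,0,0,0,0,0.9]]'
cat > look.py <<'E'
from h import *
from cell import optics
import sys
for n in("top","scene"):
    c=optics.read_camera(n);P=pts(c);H=hsv(c);h,s,v=H[...,0],H[...,1],H[...,2];z=P[...,2]
    b=(h>8)&(h<22)&(s>60)&(v>50)&(P[...,0]>.33)&(P[...,0]<.6)&(P[...,1]>-.15)&(P[...,1]<.17)
    rect(P,n+" brown",b&(z>.025)&(z<.1));rect(P,n+" brown/white top",(b|((s<50)&(v>110)))&(z>.03)&(z<.05)&(P[...,0]>.33)&(P[...,0]<.57)&(P[...,1]>-.15)&(P[...,1]<.15))
    cv2.imwrite(f"pics/{sys.argv[1]}_{n}.png",c["frame"])
E
python3 look.py mat; python3 d.py 450 10 200 180 0 90
```

```text
time_s: 9.1
tool_pos: [0.4581, -0.0958, 0.2365]
tool_rot: [178.6, 0.9, 88.8]
force: [0.5, 0.5, -0.0]
grip_width: 0.0779
top brown 598 mm c [458.5  36.9] size [150.1  62.5] ang 0.6 z med 38.9 zrange [32.4 45.4]
top brown/white top 748 mm c [459.5  36.9] size [148.   62.3] ang 0.4 z med 39.1 zrange [32.6 45.4]
scene brown 438 mm c [473.3  39.5] size [189.8  66.6] ang 0.3 z med 40.1 zrange [28.1 47.2]
scene brown/white top 587 mm c [457.3  39.4] size [157.7  66.6] ang 0.3 z med 40.7 zrange [31.2 47.5]
t 9.2 pos [ 0.4579 -0.0975  0.2361] rot [178.6   0.8  88.6] F [-0.7  0.8  0.8] w 0.0781
now-axes shift cm [10.78 -1.14  3.43] | turn [ 0.023  0.014 -0.025] | after turn shift [10.75 -0.79  3.61]
```

The carton lies flat on the mat: centre (458, 38) mm, top at 39 mm, axis within 1°. Regrasp across z.

```bash
python3 -m creep '[[3,0,0,0.02,0.01,-0.02,0.98],[4,0,0,0,0,0,0.98],[4,0,1,0,0,0,0.98],[2,0,1,0,0,0,0.98],[0.5,0,1,0,0,0,0.98],[0,0,0,0,0,0,0.98]]'; python3 d.py 458.5 38 88 180 0 90.4
```

```text
time_s: 9.8
tool_pos: [0.4601, 0.0374, 0.2049]
tool_rot: [-179.9, -0.2, 88.9]
force: [-1.1, -0.7, -0.8]
grip_width: 0.0853
t 9.8 pos [0.4601 0.0374 0.2049] rot [-179.9   -0.2   88.9] F [-1.1 -0.7 -0.8] w 0.0853
now-axes shift cm [ 1.000e-02 -1.400e-01  1.169e+01] | turn [-0.001 -0.004 -0.027] | after turn shift [ 0.06 -0.16 11.69]
```

```bash
python3 -m creep '[[0,-0.1,2.5,0,0,-0.03,0.98],[0,0,2.5,0,0,0,0.98],[0,0,2.5,0,0,0,0.98],[0,0,2,0,0,0,0.98],[0,0,0,0,0,0,0.98]]'; python3 d.py 458.5 38 88 180 0 90.4
```

```text
time_s: 10.3
tool_pos: [0.4611, 0.0294, 0.1089]
tool_rot: [180.0, -0.2, 89.9]
force: [-0.6, -0.9, 0.3]
grip_width: 0.0853
t 10.3 pos [0.4611 0.0294 0.1089] rot [180.   -0.2  89.9] F [-0.6 -0.9  0.3] w 0.0853
now-axes shift cm [ 0.85 -0.26  2.09] | turn [ 0.    -0.004 -0.009] | after turn shift [ 0.87 -0.25  2.09]
```

```bash
python3 -m creep '[[0.9,-0.3,-0.2,0,0,-0.01,0.98],[0.1,0,0.6,0,0,0,0.98],[0.1,0,0.8,0,0,0,0.98],[0.1,0,0.6,0,0,0,0.98],[0,0,0,0,0,0,0.98]]'; python3 d.py 458.5 38 88 180 0 90.4
```

```text
time_s: 10.8
tool_pos: [0.4606, 0.0406, 0.0934]
tool_rot: [179.7, -0.3, 90.3]
force: [0.7, 0.4, -1.1]
grip_width: 0.0852
t 10.8 pos [0.4606 0.0406 0.0934] rot [179.7  -0.3  90.3] F [ 0.7  0.4 -1.1] w 0.0852
now-axes shift cm [-0.26 -0.21  0.54] | turn [ 0.006 -0.006 -0.002] | after turn shift [-0.26 -0.21  0.54]
```

Down another 4 mm, grip and lift.

```bash
python3 -m creep '[[-0.2,-0.2,0.5,0,0,0,0.98],[0,0,0.1,0,0,0,0.98],[0,0,0,0,0,0,0.6],[0,0,0,0,0,0,0.6],[0,0,0,0,0,0,0.6],[0,0,0,0,0,0,0.6]]' 30; python3 d.py 458.5 38 88 180 0 90.4; python3 -m creep '[[0,0,-1,0,0,0,0.6],[0,0,-2,0,0,0,0.6],[0,0,-3,0,0,0,0.6],[0,0,-4,0,0,0,0.6],[0,0,-4,0,0,0,0.6],[0,0,-4,0,0,0,0.6],[0,0,-4,0,0,0,0.6],[0,0,-4,0,0,0,0.6],[0,0,-2,0,0,0,0.6],[0,0,0,0,0,0,0.6]]';python3 d.py 665 -68 400 180 0 -10.2
```

```text
time_s: 11.4
tool_pos: [0.4588, 0.0382, 0.0872]
tool_rot: [179.6, -0.3, 90.3]
force: [0.8, -1.4, -0.9]
grip_width: 0.064
t 11.4 pos [0.4588 0.0382 0.0872] rot [179.6  -0.3  90.3] F [ 0.8 -1.4 -0.9] w 0.064
now-axes shift cm [-0.02 -0.03 -0.08] | turn [ 0.006 -0.006 -0.002] | after turn shift [-0.02 -0.03 -0.08]
time_s: 12.4
tool_pos: [0.4513, 0.0348, 0.377]
tool_rot: [-179.6, -0.2, 90.1]
force: [0.0, 0.2, -4.6]
grip_width: 0.0639
t 12.4 pos [0.4513 0.0348 0.377 ] rot [-179.6   -0.2   90.1] F [ 0.   0.2 -4.6] w 0.0639
now-axes shift cm [-10.31  21.33  -2.46] | turn [-0.007  0.004  1.751] | after turn shift [22.85  6.33 -2.3 ]
```

```bash
python3 -m creep '[[0,0,-2,0,0,0.1,0.6],[0,0,-2,0,0,0.14,0.6],[0,0,-1,0,0,0.14,0.6],[0,0,0,0,0,0.14,0.6],[0,0,0,0,0,0.14,0.6],[0,0,0,0,0,0.14,0.6],[0,0,0,0,0,0.14,0.6],[0,0,0,0,0,0.14,0.6],[0,0,0,0,0,0.14,0.6],[0,0,0,0,0,0.14,0.6],[0,0,0,0,0,0.14,0.6],[0,0,0,0,0,0.14,0.6],[0,0,0,0,0,0.14,0.6],[0,0,0,0,0,0,0.6]]';python3 d.py 665.5 -68.4 400 180 0 -10.2
```

```text
time_s: 13.8
tool_pos: [0.4416, 0.0315, 0.4034]
tool_rot: [178.8, 2.5, -16.4]
force: [-0.9, -0.3, -3.5]
grip_width: 0.0637
t 13.8 pos [0.4416 0.0315 0.4034] rot [178.8   2.5 -16.4] F [-0.9 -0.3 -3.5] w 0.0637
now-axes shift cm [24.29  3.28 -0.65] | turn [ 0.019  0.045 -0.107] | after turn shift [23.81  5.87  0.34]
```

```bash
python3 -m creep '[[0,0.5,-1,0.01,0.02,-0.05,0.6],[0,1,-0.5,0.01,0.02,-0.05,0.6],[2,2,0,0,0,0,0.6],[3,1,0,0,0,0,0.6],[3,1,0,0,0,0,0.6],[3.5,0.4,0,0,0,0,0.6],[3.5,0,0,0,0,0,0.6],[3.5,0,0,0,0,0,0.6],[3,0,0,0,0,0,0.6],[2,0,0,0,0,0,0.6],[0.3,0,0,0,0,0,0.6],[0,0,0,0,0,0,0.6]]';python3 d.py 665.5 -68.4 340 180 0 -10.2
```

```text
time_s: 15.0
tool_pos: [0.6683, -0.0668, 0.3966]
tool_rot: [179.7, 1.8, -7.7]
force: [0.5, 0.7, -3.9]
grip_width: 0.0639
t 15.0 pos [ 0.6683 -0.0668  0.3966] rot [179.7   1.8  -7.7] F [ 0.5  0.7 -3.9] w 0.0639
now-axes shift cm [-0.08  0.16  5.67] | turn [0.006 0.031 0.043] | after turn shift [-0.24  0.21  5.66]
```

```bash
python3 -m creep '[[-0.1,0.2,1,0,0.03,0.04,0.6],[0,0,2,0,0,0,0.6],[0,0,2,0,0,0,0.6],[0,0,1,0,0,0,0.6],[0,0,0,0,0,0,0.6]]';python3 d.py 665.5 -68.4 296 180 0 -10.2
python3 - <<'E'
from h import *
from cell import optics
f=[optics.read_camera(n)["frame"] for n in("top","scene")]
a=cv2.resize(f[0][80:200,220:380],(800,600),interpolation=2);b=cv2.resize(f[1][160:290,120:280],(738,600),interpolation=2)
cv2.imwrite("pics/over.png",cv2.resize(np.hstack([a[:,:800],b]),(800,312)))
E
```

```text
time_s: 15.5
tool_pos: [0.6617, -0.0679, 0.3338]
tool_rot: [179.7, 0.3, -9.6]
force: [0.3, 0.7, -3.9]
grip_width: 0.064
t 15.5 pos [ 0.6617 -0.0679  0.3338] rot [179.7   0.3  -9.6] F [ 0.3  0.7 -3.9] w 0.064
now-axes shift cm [ 0.41 -0.03  3.78] | turn [0.005 0.005 0.01 ] | after turn shift [ 0.39 -0.02  3.78]
```

View pics/over.png

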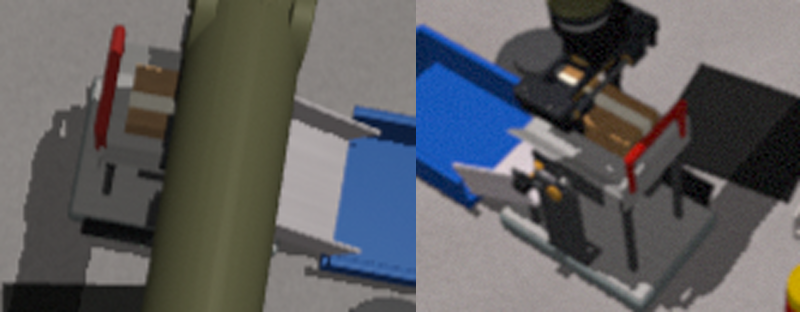

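The carton (left view 150,100; right 620,120) hangs over the pan, parallel to it and in front of the red bar. Lower it.

```bash
python3 -m creep '[[0.4,0,1,0,0,0.01,0.6],[0.1,0,1,0,0,0,0.6],[0.1,0,0.8,0,0,0,0.6],[0,0,0,0,0,0,0.6]]';python3 d.py 665.5 -68.4 296 180 0 -10.2
```

```text
time_s: 16.0
tool_pos: [0.67, -0.0695, 0.3083]
tool_rot: [179.8, -0.2, -10.2]
force: [-0.1, -0.6, -4.1]
grip_width: 0.0635
t 16.0 pos [ 0.67   -0.0695  0.3083] rot [179.8  -0.2 -10.2] F [-0.1 -0.6 -4.1] w 0.0635
now-axes shift cm [-0.47 -0.03  1.23] | turn [ 0.004 -0.003 -0.001] | after turn shift [-0.47 -0.03  1.23]
```

```bash
python3 -m creep '[[-0.45,0,0.5,0,0,0,0.6],[0,0,0.5,0,0,0,0.6],[0,0,0.2,0,0,0,0.6],[0,0,0,0,0,0,0.6]]';python3 d.py 665.5 -68.4 294 180 0 -10.2
```

```text
time_s: 16.4
tool_pos: [0.6651, -0.0688, 0.295]
tool_rot: [179.8, -0.1, -10.2]
force: [-0.3, 0.3, -4.1]
grip_width: 0.0639
t 16.4 pos [ 0.6651 -0.0688  0.295 ] rot [ 1.798e+02 -1.000e-01 -1.020e+01] F [-0.3  0.3 -4.1] w 0.0639
now-axes shift cm [ 0.03 -0.05  0.1 ] | turn [ 0.004 -0.003 -0.001] | after turn shift [ 0.03 -0.05  0.1 ]
```

```bash
python3 -m creep '[[0,0,0.3,0,0,0,0.6],[0,0,0.1,0,0,0,0.6]]';python3 d.py 665.5 -68.4 294 180 0 -10.2
```

```text
time_s: 16.6
tool_pos: [0.6656, -0.0689, 0.2944]
tool_rot: [179.8, -0.3, -10.2]
force: [-0.6, -0.6, -3.0]
grip_width: 0.0637
t 16.6 pos [ 0.6656 -0.0689  0.2944] rot [179.8  -0.3 -10.2] F [-0.6 -0.6 -3. ] w 0.0637
now-axes shift cm [-0.02 -0.05  0.04] | turn [ 0.003 -0.006 -0.   ] | after turn shift [-0.02 -0.05  0.04]
```

```bash
python3 -m creep '[[0,0,0.2,0,0,0,0.6],[0,0,0,0,0,0,0.79],[0,0,0,0,0,0,0.79],[0,0,0,0,0,0,0.79],[0,0,-0.5,0,0,0,0.79],[0,0,-1,0,0,0,0.79],[0,0,-2,0,0,0,0.79],[0,0,-3,0,0,0,0.79],[0,0,-3,0,0,0,0.79],[0,0,-3,0,0,0,0.79]]';python3 d.py 690 30 460 180 0 80
```

```text
time_s: 17.6
tool_pos: [0.6645, -0.0682, 0.4231]
tool_rot: [179.8, -0.3, -10.2]
force: [0.8, 0.5, 0.5]
grip_width: 0.0683
t 17.6 pos [ 0.6645 -0.0682  0.4231] rot [179.8  -0.3 -10.2] F [0.8 0.5 0.5] w 0.0683
now-axes shift cm [  0.79 -10.11  -3.72] | turn [ 7.000e-03 -1.000e-03 -1.575e+00] | after turn shift [10.12  0.81 -3.69]
```

```bash
python3 -m creep '[[0,0,0,0,0,-0.13,0.38],[0,0,0,0,0,-0.13,0.38],[0,0,0,0,0,-0.13,0.38],[0,0,0,0,0,-0.13,0.38],[0,0,0,0,0,-0.13,0.38],[0,0,0,0,0,-0.13,0.38],[0,0,0,0,0,-0.13,0.38],[0,0,0,0,0,-0.13,0.38],[0,0,0,0,0,-0.13,0.38],[0,0,0,0,0,-0.13,0.38],[0,0,0,0,0,-0.13,0.38],[0,0,0,0,0,-0.13,0.38],[3,0,0,0,0,-0.01,0.38],[3,0,0,0,0,0,0.38],[2,0,0,0,0,0,0.38],[1,0,0,0,0,0,0.38],[0,0,0,0,0,0,0.38]]';python3 d.py 683 30 420 180 0 80
python3 - <<'E'
from h import *
from cell import optics
for n in("top","scene"):
    c=optics.read_camera(n);P=pts(c);H=hsv(c);h,s,v=H[...,0],H[...,1],H[...,2];x,y,z=P[...,0],P[...,1],P[...,2]
    b=(h>8)&(h<22)&(s>60)&(v>50)&(x>.58)&(x<.76)&(y>-.2)&(y<.05)
    rect(P,n+" brown",b&(z>.22)&(z<.27))
    rect(P,n+" bar",((h<6)|(h>174))&(s>120)&(z>.28)&(z<.32)&(x>.5))
    cv2.imwrite(f"pics/pan_{n}.png",c["frame"])
b=cv2.resize(c["frame"][140:290,120:310],(760,600),interpolation=2);cv2.imwrite("pics/pan2.png",b)
E
```

```text
time_s: 19.3
tool_pos: [0.6775, 0.0194, 0.4466]
tool_rot: [178.0, 0.3, 83.2]
force: [-0.0, -0.2, 0.6]
grip_width: 0.0329
t 19.3 pos [0.6775 0.0194 0.4466] rot [178.    0.3  83.2] F [-0.  -0.2  0.6] w 0.0329
now-axes shift cm [1.13 0.33 2.67] | turn [0.035 0.004 0.056] | after turn shift [1.14 0.36 2.66]
top brown 260 mm c [ 658.7 -112. ] size [62.4 64.8] ang 79.6 z med 244.9 zrange [222.2 251.3]
top bar 0
scene brown 639 mm c [666.5 -65.8] size [153.5  68.2] ang 80.2 z med 246.4 zrange [221.4 251.6]
scene bar 156 mm c [683.3  33.4] size [ 14.1 116.5] ang 80.7 z med 306.7 zrange [283.2 311.7]
```

View pics/pan2.png

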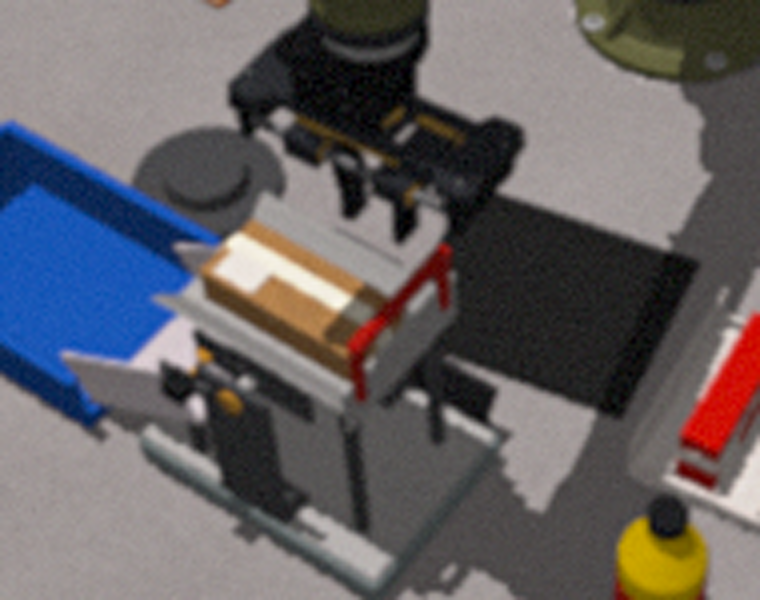

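The picture shows the carton flat and lengthways in the pan (290,290), and its top reads 246 mm, as expected. The fingers are above it, near the bar. Next I straddle the bar.

```bash
python3 -m creep '[[1.1,0.3,1,0.03,0,0.06,0.38],[0.1,0,1.5,0,0,0,0.38],[0,0,0,0,0,0,0.38]]';python3 d.py 684 31 390 180 0 80
```

```text
time_s: 19.7
tool_pos: [0.6823, 0.0223, 0.4227]
tool_rot: [179.6, 0.4, 79.0]
force: [0.4, -0.1, -1.0]
grip_width: 0.0328
t 19.7 pos [0.6823 0.0223 0.4227] rot [179.6   0.4  79. ] F [ 0.4 -0.1 -1. ] w 0.0328
now-axes shift cm [ 0.91 -0.02  3.27] | turn [ 0.007  0.008 -0.017] | after turn shift [0.89 0.01 3.27]
```

```bash
python3 -m creep '[[1.1,0,0.5,0,0,-0.02,0.38],[0.2,0,1,0,0,0,0.38],[0.1,0,1,0,0,0,0.38],[0,0,0,0,0,0,0.38]]';python3 d.py 684 31 350 180 0 80
```

```text
time_s: 20.1
tool_pos: [0.6853, 0.0338, 0.3974]
tool_rot: [179.5, 0.5, 80.1]
force: [-0.2, -0.4, -0.7]
grip_width: 0.0332
t 20.1 pos [0.6853 0.0338 0.3974] rot [179.5   0.5  80.1] F [-0.2 -0.4 -0.7] w 0.0332
now-axes shift cm [-0.26 -0.12  4.74] | turn [0.009 0.008 0.001] | after turn shift [-0.3  -0.08  4.74]
```

```bash
python3 -m creep '[[-0.2,0,1,0,0.01,0,0.38],[0,0,1.2,0,0,0,0.38],[0,0,0,0,0,0,0.38]]';python3 d.py 684 31 348 180 0 80
```

```text
time_s: 20.4
tool_pos: [0.685, 0.0311, 0.3737]
tool_rot: [179.5, -0.1, 80.0]
force: [0.0, -0.2, 0.0]
grip_width: 0.033
t 20.4 pos [0.685  0.0311 0.3737] rot [ 1.795e+02 -1.000e-01  8.000e+01] F [ 0.  -0.2  0. ] w 0.033
now-axes shift cm [-0.04 -0.12  2.56] | turn [ 0.009 -0.002  0.001] | after turn shift [-0.03 -0.09  2.57]
```

```bash
python3 -m creep '[[0,0,1,0,0,0,0.38],[0,0,1.2,0,0,0,0.38],[0,0,0,0,0,0,0.38]]';python3 d.py 684 31 348 180 0 80
```

```text
time_s: 20.7
tool_pos: [0.685, 0.0308, 0.3496]
tool_rot: [179.5, -0.1, 80.0]
force: [-0.9, 0.8, -0.2]
grip_width: 0.0328
t 20.7 pos [0.685  0.0308 0.3496] rot [ 1.795e+02 -1.000e-01  8.000e+01] F [-0.9  0.8 -0.2] w 0.0328
now-axes shift cm [ 0.   -0.11  0.16] | turn [ 0.009 -0.002  0.   ] | after turn shift [ 0.   -0.11  0.16]
```

Straddled without contact. Push over along the arc.

```bash
python3 -m creep '[[-0.5,0,0,0,0,0,0.27],[-1,0,-0.6,0,0,0,0.27],[-1.2,0,-0.9,0,0,0,0.27],[-1.3,0,-0.8,0,0,0,0.27],[0,0,0,0,0,0,0.27]]';python3 d.py 684 31 348 180 0 80
```

```text
time_s: 21.2
tool_pos: [0.6792, 0.0005, 0.3717]
tool_rot: [179.5, -1.0, 80.7]
force: [0.4, -0.4, -0.1]
grip_width: 0.0237
t 21.2 pos [6.792e-01 5.000e-04 3.717e-01] rot [179.5  -1.   80.7] F [ 0.4 -0.4 -0.1] w 0.0237
now-axes shift cm [ 3.05 -0.04  2.43] | turn [ 0.008 -0.018  0.012] | after turn shift [ 3.09 -0.06  2.37]
```

```bash
cat > bar.py <<'E'
from h import *
from cell import optics,env
hy=np.array([.174,.985]);hg=np.array([.665,-.072]); out=[]
for n in("scene","top"):
    c=optics.read_camera(n);P=pts(c);H=hsv(c);h,s=H[...,0],H[...,1];x,y,z=P[...,0],P[...,1],P[...,2]
    m=((h<6)|(h>174))&(s>120)&(z>.26)&(z<.40)&(x>.55)&(x<.8)&(y<.1)&(y>-.25);Q=P[m]
    # bar = rows at the far-from-hinge end: keep points with largest radius
    if len(Q)>10:
        yy=(Q[:,:2]-hg)@hy;zz=Q[:,2]-.19;r=np.hypot(yy,zz);k=r>.146
        th=np.arctan2(zz[k],yy[k]);print(n,len(Q),k.sum(),"y' %.1f z' %.1f mm, theta~%.2f"%(np.median(yy[k])*1e3,np.median(zz[k])*1e3,np.median(th)-.814))
    b=(h>8)&(h<22)&(s>60)&(x>.45)&(x<.8)&(y>-.6)&(y<.05);
    rect(P,n+" brown",b&(z>.01)&(z<.3))
    if n=="scene": f=c["frame"]
import sys
if len(sys.argv)>1: cv2.imwrite(f"pics/{sys.argv[1]}.png",cv2.resize(f[140:290,80:290],(800,571),interpolation=2))
E
python3 bar.py p3
```

```text
scene 126 83 y' 80.2 z' 137.9 mm, theta~0.23
scene brown 595 mm c [ 634.6 -143.4] size [365.4 178.2] ang 61.8 z med 240.3 zrange [170.8 263.4]
top brown 196 mm c [643.5 -85.7] size [105.4 193.4] ang 34.9 z med 230.7 zrange [193.9 242. ]
```

The pan is at about 0.2 rad with the bar between the fingers. Continue.

```bash
python3 -m creep '[[-1.3,0,-0.6,0,-0.02,0,0.27],[-1.4,0,-0.6,0,0,0,0.27],[-1.4,0,-0.45,0,0,0,0.27],[-1.5,0,-0.3,0,0,0,0.27],[-1.5,0,-0.15,0,0,0,0.27],[0,0,0,0,0,0,0.27]]';python3 d.py 684 31 348 180 0 80;python3 bar.py p4
```

```text
time_s: 21.9
tool_pos: [0.666, -0.0757, 0.3937]
tool_rot: [179.6, 0.3, 80.7]
force: [0.3, 0.3, -0.6]
grip_width: 0.0233
t 21.9 pos [ 0.666  -0.0757  0.3937] rot [179.6   0.3  80.7] F [ 0.3  0.3 -0.6] w 0.0233
now-axes shift cm [10.85  0.02  4.51] | turn [0.007 0.005 0.012] | after turn shift [10.83 -0.08  4.57]
scene 141 83 y' -3.6 z' 157.4 mm, theta~0.78
scene brown 270 mm c [629.8 -62. ] size [247.9 281.5] ang 19.7 z med 195.9 zrange [ 71.3 251.8]
top 41 0 y' nan z' nan mm, theta~nan
top brown 15 mm c [580.4 -53.3] size [9.8 5.1] ang 88.3 z med 190.2 zrange [155.6 200.2]
  return _methods._mean(a, axis=axis, dtype=dtype,
  ret = ret.dtype.type(ret / rcount)
```

View pics/p4.png

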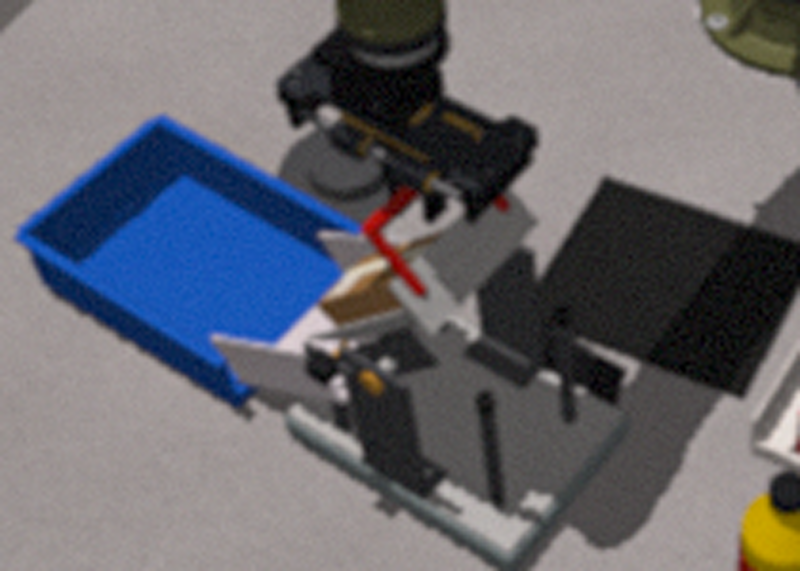

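Pan is at about 0.77 with the bar in the fingers (picture 430,200) and the carton sliding (360,290). Carry it to the stop.

```bash
python3 -m creep '[[-1.5,0,0.2,0,0,0.01,0.27],[-1.5,0,0.4,0,0,0,0.27],[-1.5,0,0.5,0,0,0,0.27],[-1.3,0,0.6,0,0,0,0.27],[-0.8,0,0.4,0,0,0,0.27],[0,0,0,0,0,0,0.27],[0,0,0,0,0,0,0.27],[0,0,0,0,0,0,0.27],[0,0,0,0,0,0,0.27],[0,0,0,0,0,0,0.27]]';python3 d.py 684 31 348 180 0 80;python3 bar.py p5 2>/dev/null
```

```text
time_s: 23.0
tool_pos: [0.6548, -0.1404, 0.3682]
tool_rot: [179.8, 0.0, 80.4]
force: [0.1, 0.0, -0.3]
grip_width: 0.0235
t 23.0 pos [ 0.6548 -0.1404  0.3682] rot [179.8   0.   80.4] F [ 0.1  0.  -0.3] w 0.0235
now-axes shift cm [17.39  0.03  2.01] | turn [0.003 0.    0.008] | after turn shift [17.39 -0.1   2.02]
scene 138 76 y' -62.2 z' 142.7 mm, theta~1.17
scene brown 527 mm c [ 656.4 -235.6] size [551.8 183.5] ang 87.3 z med 43.0 zrange [ 16.7 199.2]
top 101 11 y' -55.5 z' 139.1 mm, theta~1.14
top brown 688 mm c [ 607.9 -273.9] size [449.   78.9] ang 88.1 z med 42.5 zrange [ 15.3 194.1]
```

View pics/p5.png

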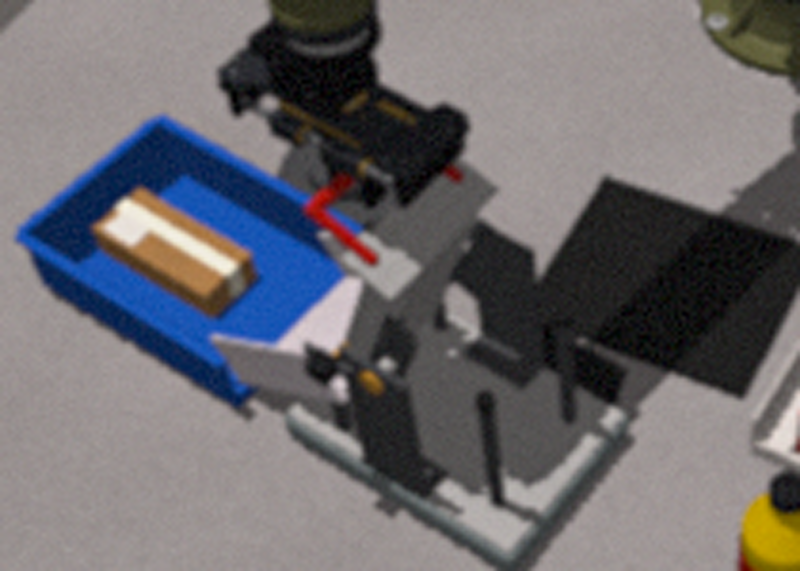

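The carton lies flat in the tote (picture 175,250). Pan is about 1.2 rad, against its stop, with the bar still between the fingers. Now I ease it back slowly with a tighter straddle.

```bash
python3 -m creep '[[0,0,0,0,0,0,0.21],[0,0,0,0,0,0,0.21],[0.6,0,-0.5,0,0,0,0.21],[0.75,0,-0.4,0,0,0,0.21],[0.75,0,-0.4,0,0,0,0.21],[0.75,0,-0.3,0,0,0,0.21],[0.75,0,-0.25,0,0,0,0.21],[0.75,0,-0.2,0,0,0,0.21],[0.75,0,-0.1,0,0,0,0.21],[0.75,0,-0.05,0,0,0,0.21],[0,0,0,0,0,0,0.21]]';python3 d.py 684 31 348 180 0 80;python3 bar.py p6 2>/dev/null
```

```text
time_s: 24.2
tool_pos: [0.6656, -0.0759, 0.3928]
tool_rot: [179.8, -0.0, 80.6]
force: [0.0, -0.5, -0.7]
grip_width: 0.0179
t 24.2 pos [ 0.6656 -0.0759  0.3928] rot [179.8  -0.   80.6] F [ 0.  -0.5 -0.7] w 0.0179
now-axes shift cm [10.85  0.04  4.48] | turn [ 0.004 -0.     0.01 ] | after turn shift [10.85 -0.05  4.48]
scene 145 79 y' 2.8 z' 157.6 mm, theta~0.74
scene brown 527 mm c [ 657.1 -242.1] size [537.4 177.4] ang 87.0 z med 42.5 zrange [ 16.  200.2]
top 65 2 y' 9.9 z' 150.8 mm, theta~0.69
top brown 678 mm c [ 608.5 -274.9] size [450.5  78.9] ang 87.9 z med 41.7 zrange [ 13.7 172.7]
```

```bash
python3 -m creep '[[0.7,0,0.05,0,0,0,0.21],[0.7,0,0.1,0,0,0,0.21],[0.7,0,0.15,0,0,0,0.21],[0.7,0,0.15,0,0,0,0.21],[0.7,0,0.2,0,0,0,0.21],[0.7,0,0.2,0,0,0,0.21],[0.7,0,0.25,0,0,0,0.21],[0.7,0,0.3,0,0,0,0.21],[0.6,0,0.3,0,0,0,0.21],[0.5,0,0.3,0,0,0,0.21],[0,0,0,0,0,0,0.21]]';python3 d.py 684 31 348 180 0 80;python3 bar.py p7 2>/dev/null
```

```text
time_s: 25.4
tool_pos: [0.6778, -0.0033, 0.3692]
tool_rot: [179.8, -0.1, 80.6]
force: [1.5, 1.9, -0.2]
grip_width: 0.0182
t 25.4 pos [ 0.6778 -0.0033  0.3692] rot [ 1.798e+02 -1.000e-01  8.060e+01] F [ 1.5  1.9 -0.2] w 0.0182
now-axes shift cm [3.48 0.04 2.13] | turn [ 0.003 -0.002  0.01 ] | after turn shift [3.49 0.01 2.12]
scene 121 75 y' 76.4 z' 139.5 mm, theta~0.25
scene brown 542 mm c [ 656.6 -239.4] size [552.  177.6] ang 86.7 z med 42.7 zrange [ 16.8 201.4]
top brown 660 mm c [ 639.8 -308.6] size [390.6  82.4] ang 72.6 z med 41.9 zrange [13.3 48.8]
```

```bash
python3 -m creep '[[0.7,0,0.4,0,0,0,0.21],[0.7,0,0.45,0,0,0,0.21],[0.7,0,0.45,0,0,0,0.21],[0.7,0,0.5,0,0,0,0.21],[0.7,0,0.4,0,0,0,0.21],[0.4,0,0,0,0,0,0.21],[0,0,0,0,0,0,0.21]]';python3 d.py 684 31 348 180 0 80;python3 bar.py p8 2>/dev/null
```

```text
time_s: 26.2
tool_pos: [0.6838, 0.0153, 0.352]
tool_rot: [179.4, 1.4, 79.2]
force: [-0.6, 0.9, 0.5]
grip_width: 0.0185
t 26.2 pos [0.6838 0.0153 0.352 ] rot [179.4   1.4  79.2] F [-0.6  0.9  0.5] w 0.0185
now-axes shift cm [ 1.55 -0.28  0.37] | turn [ 0.011  0.024 -0.013] | after turn shift [ 1.55 -0.25  0.4 ]
scene 92 61 y' 90.8 z' 129.8 mm, theta~0.15
scene brown 538 mm c [ 656.3 -238.6] size [560.7 181.8] ang 86.9 z med 42.8 zrange [ 17.1 201.3]
top brown 668 mm c [ 641.5 -306.7] size [398.8  85.5] ang 71.7 z med 41.5 zrange [14.9 49.4]
```

```bash
python3 -m creep '[[0.9,-0.1,0.3,0.01,0.02,0,0.21],[0.9,0,0.3,0,0,0,0.21],[0.8,0,0.1,0,0,0,0.21],[0,0,0,0,0,0,0.21]]';python3 d.py 684 31 348 180 0 80;python3 bar.py p9 2>/dev/null
```

```text
time_s: 26.7
tool_pos: [0.6866, 0.0321, 0.3453]
tool_rot: [-180.0, 1.0, 78.7]
force: [-0.2, 2.2, 0.2]
grip_width: 0.0185
t 26.7 pos [0.6866 0.0321 0.3453] rot [-180.     1.    78.7] F [-0.2  2.2  0.2] w 0.0185
now-axes shift cm [-0.16 -0.23 -0.26] | turn [-0.001  0.018 -0.023] | after turn shift [-0.15 -0.24 -0.27]
scene 87 70 y' 107.1 z' 116.3 mm, theta~0.01
scene brown 545 mm c [ 654.7 -269.6] size [488.5 181.9] ang 87.2 z med 42.3 zrange [ 15.7 199.5]
top brown 671 mm c [ 635.2 -287.4] size [424.9 180.4] ang 81.8 z med 41.6 zrange [ 14.2 119.1]
```

```bash
python3 -m creep '[[0.8,0,0.1,0,0.02,0,0.21],[0.8,0,0,0,0,0,0.21]]';python3 d.py 684 31 348 180 0 80; python3 bar.py q 2>/dev/null
```

```text
time_s: 27.0
tool_pos: [0.6873, 0.0331, 0.3452]
tool_rot: [-179.8, 1.2, 78.0]
force: [-6.1, -14.0, 0.7]
grip_width: 0.0184
t 27.0 pos [0.6873 0.0331 0.3452] rot [-179.8    1.2   78. ] F [ -6.1 -14.    0.7] w 0.0184
now-axes shift cm [-0.28 -0.28 -0.28] | turn [-0.003  0.02  -0.035] | after turn shift [-0.26 -0.29 -0.28]
scene 80 63 y' 107.6 z' 116.3 mm, theta~0.01
scene brown 537 mm c [ 653.8 -268.4] size [486.3 180.8] ang 87.0 z med 42.7 zrange [ 15.4 199.2]
top brown 679 mm c [ 630.7 -286.1] size [427.2 179.4] ang 80.8 z med 41.8 zrange [ 14.9 181.8]
```

15 N with no further travel, so the pan is on its stop. Release, rise and check.

```bash
python3 -m creep '[[-0.3,0,0,0,0,0,0.36],[0,0,0,0,0,0,0.36],[0,0,0,0,0,0,0.36],[0,0,-0.8,0,0,0,0.36],[0,0,-1.5,0,0,0,0.36],[0,0,-2,0,0,0,0.36],[0,0,-3,0,0,0,0.36],[0,0,-3,0,0,0,0.36],[0,0,-3,0,0,0,0.36],[-3,-4,-1,0,0,0,0.36],[0,-4,0,0,0,0,0.36],[0,-4,0,0,0,0,0.36],[0,-4,0,0,0,0,0.36],[0,0,0,0,0,0,0.36],[0,0,0,0,0,0,0.36]]'; python3 d.py 684 31 348 180 0 80
python3 - <<'E'
from h import *
from cell import optics
f=[]
for n in("top","scene"):
    for lab,c in(("start",dict(np.load(n+"0.npz"))),("now",optics.read_camera(n))):
        P=pts(c);H=hsv(c);h,s,v=H[...,0],H[...,1],H[...,2];x,y,z=P[...,0],P[...,1],P[...,2];red=((h<6)|(h>174))&(s>120)
        print(n,lab)
        rect(P,"bar",big(red&(z>.285)&(z<.32)&(x>.2)));rect(P,"red",big(red&(z>.06)&(z<.085)&(x>.2)&(x<1)))
        rect(P,"white",big((v>120)&(s<50)&(y>.2)&(x<1)&(x>.2)&(z<.085)&(z>.066)))
        rect(P,"oil",big((h>20)&(h<35)&(s>120)&(y>.1)&(y<.4)&(x>.55)&(x<.8)))
        rect(P,"disc",big((v<90)&(z>.012)&(z<.045)&(y<-.15)&(y>-.45)&(x<.55)&(x>.3)))
        rect(P,"pan floor",big((z>.2)&(z<.22)&(abs(y)<.4)&(s<60)&(x>.5)&(x<.8)))
    rect(P,"brown in tote",(h>8)&(h<22)&(s>60)&(x>.48)&(x<.75)&(y<-.27)&(y>-.55)&(z<.1)&(z>.03))
    f.append(c["frame"])
cv2.imwrite("pics/end.png",f[1])
E
```

```text
time_s: 28.6
tool_pos: [0.5249, 0.0502, 0.5023]
tool_rot: [179.8, 0.4, 79.1]
force: [0.2, -0.2, 0.2]
grip_width: 0.0313
t 28.6 pos [0.5249 0.0502 0.5023] rot [179.8   0.4  79.1] F [ 0.2 -0.2  0.2] w 0.0313
now-axes shift cm [ 1.21 15.93 15.49] | turn [ 0.004  0.007 -0.015] | after turn shift [ 0.87 16.01 15.43]
top start
bar 202 mm c [681.4  28. ] size [ 12.7 114.5] ang 79.6 z med 305.9 zrange [299.7 311.1]
red 593 mm c [485.8 237.5] size [ 36.6 146.7] ang 85.4 z med 73.5 zrange [65.8 80. ]
white 595 mm c [493.7 321.9] size [ 36.9 150.2] ang 85.2 z med 73.7 zrange [68.  80.2]
oil 334 mm c [680.6 245.6] size [60.8 69.2] ang 26.7 z med 111.3 zrange [ 83.9 148.2]
disc 1167 mm c [ 433.4 -327.4] size [140.4 144.6] ang 0.9 z med 18.3 zrange [12.1 35.6]
pan floor 2275 mm c [668.4 -70.4] size [188.  107.7] ang 79.9 z med 210.7 zrange [205.1 219. ]
top nowTraceback (most recent call last):
  File "<stdin>", line 8, in <module>
  File "h.py", line 13, in big
    n,l,s,_=cv2.connectedComponentsWithStats(m.astype(np.uint8));return l==1+np.argmax(s[1:,4])
                                                                             ~~~~~~~~~^^^^^^^^^
    return _wrapfunc(a, 'argmax', axis=axis, out=out, **kwds)
    return bound(*args, **kwds)
ValueError: attempt to get argmax of an empty sequence
```

The arm hides the bar in the top view, so I'll check mainly from the scene camera.

Run:
```python
from h import *
from cell import optics
for n in("top","scene"):
    for lab,c in(("start",dict(np.load(n+"0.npz"))),("now",optics.read_camera(n))):
        P=pts(c);H=hsv(c);h,s,v=H[...,0],H[...,1],H[...,2];x,y,z=P[...,0],P[...,1],P[...,2];red=((h<6)|(h>174))&(s>120)
        print(n,lab)
        for k,m in dict(bar=red&(z>.285)&(z<.32)&(x>.2),red=red&(z>.06)&(z<.085)&(x>.2)&(x<1),white=(v>120)&(s<50)&(y>.2)&(x<1)&(x>.2)&(z<.085)&(z>.066),
          oil=(h>20)&(h<35)&(s>120)&(y>.1)&(y<.4)&(x>.55)&(x<.8),disc=(v<90)&(z>.012)&(z<.045)&(y<-.15)&(y>-.45)&(x<.55)&(x>.3),
          pan=(z>.2)&(z<.22)&(abs(y)<.4)&(s<60)&(x>.5)&(x<.8),tote=(h>8)&(h<22)&(s>60)&(x>.48)&(x<.75)&(y<-.27)&(y>-.55)&(z<.1)&(z>.03)).items():
            if m.any(): rect(P,k,big(m))
    if n=="scene": cv2.imwrite("pics/end.png",c["frame"])
```

```text
top start
bar 202 mm c [681.4  28. ] size [ 12.7 114.5] ang 79.6 z med 305.9 zrange [299.7 311.1]
red 593 mm c [485.8 237.5] size [ 36.6 146.7] ang 85.4 z med 73.5 zrange [65.8 80. ]
white 595 mm c [493.7 321.9] size [ 36.9 150.2] ang 85.2 z med 73.7 zrange [68.  80.2]
oil 334 mm c [680.6 245.6] size [60.8 69.2] ang 26.7 z med 111.3 zrange [ 83.9 148.2]
disc 1167 mm c [ 433.4 -327.4] size [140.4 144.6] ang 0.9 z med 18.3 zrange [12.1 35.6]
pan 2275 mm c [668.4 -70.4] size [188.  107.7] ang 79.9 z med 210.7 zrange [205.1 219. ]
top now
red 590 mm c [486.4 237.6] size [ 36.7 148.8] ang 85.1 z med 73.2 zrange [66.  79.9]
white 600 mm c [494.3 321.8] size [ 37.9 150.7] ang 85.1 z med 73.8 zrange [67.4 79.9]
oil 334 mm c [680.7 245.4] size [62.6 69.3] ang 30.6 z med 111.5 zrange [ 82.1 146.2]
disc 1145 mm c [ 431.7 -326.7] size [145.4 143.3] ang 89.0 z med 18.0 zrange [12.2 35.5]
pan 1186 mm c [ 661.1 -108.1] size [112.  110.3] ang 81.8 z med 210.9 zrange [205.1 219. ]
tote 287 mm c [ 581.4 -416.3] size [149.9  18.7] ang 80.1 z med 42.1 zrange [30.8 49.7]
scene start
bar 147 mm c [684.9  
[... 421 characters left out ...]
mm c [658.9 -79.5] size [166.6 106.2] ang 81.1 z med 211.9 zrange [206.5 219.1]
scene now
bar 148 mm c [683.3  32.1] size [ 13.  115.2] ang 79.9 z med 306.8 zrange [288.9 312.4]
red 411 mm c [486.2 241.5] size [ 37.1 152.9] ang 85.4 z med 75.8 zrange [64.2 81.1]
white 421 mm c [491.7 325.4] size [ 36.8 156.4] ang 85.9 z med 75.6 zrange [69.  81.1]
oil 375 mm c [693.9 251.8] size [53.5 68.1] ang 10.9 z med 111.9 zrange [ 80.9 148.5]
disc 555 mm c [ 422.2 -322. ] size [139.6 114.7] ang 79.6 z med 22.6 zrange [12.2 37.4]
pan 1108 mm c [658.2 -79. ] size [165.6 104.2] ang 80.5 z med 212.1 zrange [206.7 219.1]
tote 254 mm c [ 621.9 -421. ] size [154.6  32.5] ang 79.6 z med 42.5 zrange [31.4 50.9]
```

View pics/end.png

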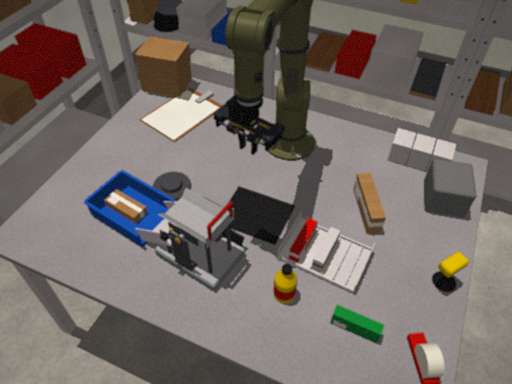

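The pan is upright with the bar at (220,217), the carton lies in the tote (126,206), everything else is where it started, and the arm is clear. Hand in.

```bash
python3 -c "
from cell import order
print(order.sign_off())"
```

```text
the job is handed in; nothing more can be done
None
```

The job is done and handed in at about 29 s of the 72 s allowed; `sign_off` gives no verdict.

**What I did:** I took the smaller brown carton from the rack, leaned it about 38° on the mat so it fell flat, and regrasped it across its 64 mm side. I laid it lengthways in the pan and let go. With the fingers straddling the bar, I pushed the pan over to about 1.2 rad and the carton slid into the tote. I then eased the pan back at roughly 0.5 rad/s and pressed it home; at 15 N it moved no further.

**Last checks:**
- **Pan:** the bar reads (683, 32) mm at a height of 307 mm, against (685, 32) mm and 307 mm at the start, so the pan is home within about 0.02 rad.
- **Carton:** it lies flat in the tote with its top at 42 mm.
- **Other things:** the white and red cartons, the bottle and the disc all read within 2 mm of their start.
- **Arm:** it is clear of everything.

**Disagreements and gaps:**
- The two cameras differ by about 4 mm in y throughout.
- The arm hid the bar from the top camera at the end, so the pan angle rests on the scene camera and the push force alone.

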